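# Peel a sample tray off the sticky stack and show it over the light plate

### The job

A squeeze bottle has toppled onto the light plate where the next sample tray is to be checked: stand it upright on the middle of the round cork mat and let go of it. Then peel the top tray off the sticky stack by lifting its tabbed corner, so that the opposite corner comes away last and the rest of the stack stays where it is. Hold the tray level over the middle of the light plate, about 15 cm above it, and finish while still holding it there; leave the other things on the bench alone.

Things in the scene. Friction and masses are not known exactly. Their poses are not given: they have to be found in the camera images.
- bottle: the toppled squeeze bottle, about 0.12 kg: round white body 48 mm across, 85 mm long; collar 30 mm across, 10 mm long; thin nozzle (16 mm tapering to 6 mm) 33 mm long. Starts lying on the light plate, nozzle roughly to the robot's left (+y); it can roll. Origin at the centre of its flat base; x axis along the bottle from base to nozzle (straight up when it stands)
- bottle_mid (a point): point on the axis of the toppled bottle, half way up its body (42.5 mm from the base); close to its centre of mass
- mat: round cork mat 100 mm across and 4 mm thick, fixed to the bench top; origin at the centre of its underside, z up
- plate: square light plate, 200 x 200 x 12 mm, aluminium frame with a white top, fixed; origin at the centre of its underside, x and y along its sides, z up; its top is 12 mm above the bench
- tray: the top tray: shallow moulded grey tray 150 (x) x 110 (y) x 16 mm, about 60 g; origin at the centre of its underside, z up. Starts nested in the stack, underside 42 mm above the bench. Below the 3 mm thick rim it measures 130 x 90 mm and sits with 4 mm of play all round in a 138 x 98 mm, 10 mm deep hollow of the stack
- tray_tab (a point): middle of the tray's pull tab: an upright fin 10 mm thick, 40 mm long, 36 mm high, sticking out from the (-x, -y) corner along the diagonal (-0.806, -0.591); starts roughly towards the robot. This point is 110 mm from the tray's centre, 32 mm above its underside; the tab reaches 17 mm above it, 19 mm below, 15 mm outward. Nothing stands beside or under the tab's outer half
- tray_corner (a point): floor corner of the top tray opposite the tab (60, 40, 0 mm in the tray's frame). The nesting is tight: near each of its four corners a springy lip of the stack clings to the tray's long wall with about 2 N and lets go once that corner is about 8 mm up. Lifted flat, the stack comes along; tilted up by the tab about the opposite corner, they let go one by one
- stack: the rest of the stack: seven nested grey trays that behave as one loose piece, 150 (x) x 110 (y) x 52 mm, about 0.6 kg, standing on the bench; origin at the centre of its underside, axes parallel to the top tray's at the start, no tab
- stack_corner (a point): the spot on the stack on which tray_corner rests at the start (at 60, 40, 42 mm in the stack's frame)
- tub: bystander: squat white tub with a cap, 60 mm across, 60 mm high; origin at its base, left of the work area
- bottle_c: bystander: standing squeeze bottle 56 mm across, 153 mm high; origin at its base, right of the work area
- jar: bystander: glass jar 44 mm across, 55 mm high, between the stack and the light plate, beyond the mat; origin at its base
- pot: bystander: white mixing pot 90 mm across, 85 mm high, beyond the jar; origin at its base
- spatula: bystander: spatula lying flat, near left of the work area
- clamp: bystander: small steel clamp screw with a black wing, 44 x 36 x 40 mm, near right of the work area; origin at its base
Not all that is in view belongs to the job. Leave any green look-alike of the tray alone.

How it is judged:
By the outcome, as a careful person would: the job done as asked, in the order asked, and still so for the second after the job is handed in, while the arm keeps its last pose, push and grip.
It also fails if it takes over 72 s, if anything falls off the work surface, if the arm or the gripper's body presses on something with over 40 N, if the wrist force passes 120 N, or if a joint passes its speed limit or range.

### The arm

A 6-joint arm with a two-finger parallel gripper is mounted at the origin on the work surface. World frame = base frame: x ahead of the robot, y to its left, z up, the work surface at z = 0. Lengths are in m, angles in rad, forces in N, time in s.
With the tool pointing down it reaches from about 0.35 to 0.975 m from the base axis. Payload 4.9 kg.
Tool frame: the origin (TCP) lies at the very end of the fingers, on their centre line; the grasp point (between the pads) lies 19 mm behind it (ctrl.grip_point_offset is the distance from the TCP to the grasp point, in m); z points along the fingers, y is the line along which they close (so a half turn about z gives the same grasp; the last joint's range is limited). The gripper opens to 85 mm and grips with 20 to 120 N. Pads are 22 mm wide; open, the fingers measure 114 mm over their backs; the gripper's body (76 mm by 85 mm) begins 54 mm behind the grasp point. The pads swing forward as they close: fully open they stand 13 mm farther back than shut.
Start: joints at [-1.362, 0.053, 1.613, -0, 1.476, -0.119], TCP at [0.201, -0.592, 0.231] pointing down, gripper open.
Joint ranges: [-3.01, 3.01], [-1.01, 2.22], [0.06, 2.58], [-1.02, 4.17], [0.09, 2.62], [-3.14, 3.14]. Speed limits (rad/s): [2.57, 2.57, 3.14, 3.14, 3.14, 3.14].

### API

Orientations are given as a rotation vector (axis times angle).
In Python, from station import ctrl gives the robot as it stands.
- The arm moves only by the tool send_rows, never from a script. Its argument "rows" is a list of rows, each a list of 3 entries, a list of its own where there are three numbers: the finger opening in cm, from 0 to 8.54, then the shift along the tool's x, y, z in cm, then the turn about the tool's z in degrees. A call has 1 to 10 rows; each row shifts and turns the commanded pose from where the row before left it, along the tool's axes as they then stand; what a row does not reach is not made up. A row lasts 1/8 s, in which the tool goes at most 62.5 mm and 10.7 degrees, less where a joint would pass 70% of its speed; a pose out of reach is approached as far as the arm can. A call with a gripper value outside its range is refused whole. The fingers move at their own pace and stop on an object; "newtons" is the grip in N (left out, the last holds). Time passes only in rows, so rows that do not move let the fingers close. It gives the time, the measured TCP pose, the force, the opening and the grip force at its end, in the units of the state.
- ctrl.get_obs(): the state, without advancing time (a new reading comes with each control period).
- ctrl.get_image(name): name is "side" or "top"; returns a dict with "frame" (400x640x3 uint8, red, green, blue), "range_z" (400x640 float32, m along the optical axis (not along the pixel's ray), 0 where there is no reading), "fx", "fy", "cx", "cy" (pixels), "k1" (the pictures are not rectified: a ray, as slopes to the right and down, at radius r is drawn at 1 + k1 r^2 times it, then the intrinsics apply), "cam_to_world" (4x4, takes a point from camera to world coordinates). Camera axes: x right, y down, z forward; pixel columns grow to the right and rows downward; lengths in m; the calibration is good to about 2 mm. A picture is of the moment at which its call begins.
- ctrl.finish_job(): hands the job in; it is judged then, once.
The state is a dict: "t": time; "q": joint angles; "dq": joint speeds; "effort": joint torques, N m; "tool_pos": TCP position; "tool_rot": TCP orientation; "contact_force": force on the tool from outside, world axes, zero at the start; "wrist_torque": the same for the moment, N m; "opening": finger opening in m; "grip_force": force on a finger pad.
Only numpy, scipy, OpenCV 4.12 (cv2) and the standard library are available. Lean on these libraries where they do the work, as an engineer would, in place of code of your own. Each camera call takes 0.05 s, during which the arm holds its last target. There are 200 camera calls.

## Working session

There is one attempt and no reset: what is moved stays moved. The work goes in short steps, Python scripts to look and compute and a tool call to move; the robot and the scene stay as the last step left them, time stands still between calls to the robot, and variables do not carry over. Pictures are saved under pics/ and viewed, at most 10 in all, crops included, and the job is handed in when it is done.

Besides the shell and the picture viewer there is one more tool, called after "Call:" by a JSON object that holds its "api" and its "payload". send_rows: Moves the arm, as the interface text tells. Its arguments: {"type":"object","properties":{"rows":{"type":"array","items":{"type":"array"}},"newtons":{"type":"number"}},"required":["rows"]}

```bash
ls; mkdir -p pics
cat > h.py <<'E'
import numpy as np, cv2
from station import ctrl
def undist(im,u,v):
    xd=(np.asarray(u,float)-im["cx"])/im["fx"]; yd=(np.asarray(v,float)-im["cy"])/im["fy"]
    x,y=xd.copy(),yd.copy()
    for _ in range(20):
        s=1+im["k1"]*(x*x+y*y); x,y=xd/s,yd/s
    return x,y
def ray(im,u,v):
    x,y=undist(im,u,v); T=np.array(im["cam_to_world"])
    d=np.stack([x,y,np.ones_like(x)],-1)@T[:3,:3].T
    return T[:3,3],d
def onz(im,u,v,z):
    o,d=ray(im,u,v); return o+d*((z-o[2])/d[...,2])[...,None]
def cloud(im):
    v,u=np.mgrid[:400,:640]; o,d=ray(im,u,v)
    P=o+d*im["range_z"][...,None]; P[im["range_z"]<=0]=np.nan
    return P
def tri(ims,uvs):
    A=np.zeros((3,3));b=np.zeros(3)
    for im,(u,v) in zip(ims,uvs):
        o,d=ray(im,u,v); d=d/np.linalg.norm(d); M=np.eye(3)-np.outer(d,d); A+=M;b+=M@o
    return np.linalg.solve(A,b)
def save(im,name): cv2.imwrite("pics/"+name,cv2.cvtColor(im["frame"],cv2.COLOR_RGB2BGR))
E
python3 - <<'E'
from h import *
for n in("side","top"):
    im=ctrl.get_image(n); save(im,n+"0.png"); print(n,np.round(im["cam_to_world"],3),im["fx"],im["k1"]); np.save(n+"0.npy",im,allow_pickle=True)
o=ctrl.get_obs(); print(o["tool_pos"],o["tool_rot"],o["opening"],ctrl.grip_point_offset)
E
```

```text
pics
side [[ 0.979 -0.128  0.156  0.331]
 [-0.202 -0.647  0.735 -0.941]
 [ 0.007 -0.752 -0.66   0.983]
 [ 0.     0.     0.     1.   ]] 426.7831600717697 -0.004526133823251737
top [[-0.003 -0.987  0.162  0.35 ]
 [-1.     0.005  0.011  0.068]
 [-0.011 -0.162 -0.987  1.245]
 [ 0.     0.     0.     1.   ]] 376.44343717160086 -0.05939218656715682
[ 0.20108724 -0.59117169  0.23015937] [-3.09763656e+00 -5.12234283e-01  1.35816765e-04] 0.08548912975684851 0.0187
```

View pics/top0.png

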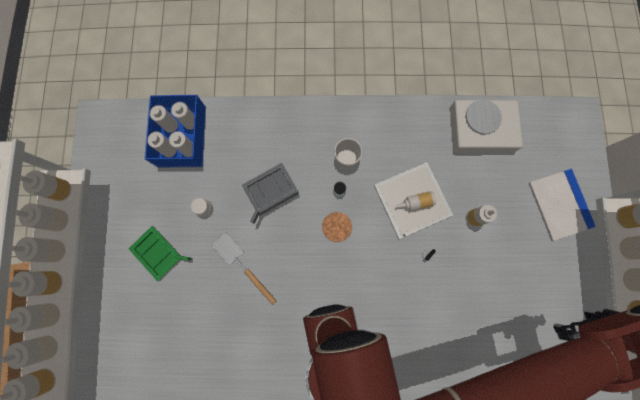

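View pics/side0.png

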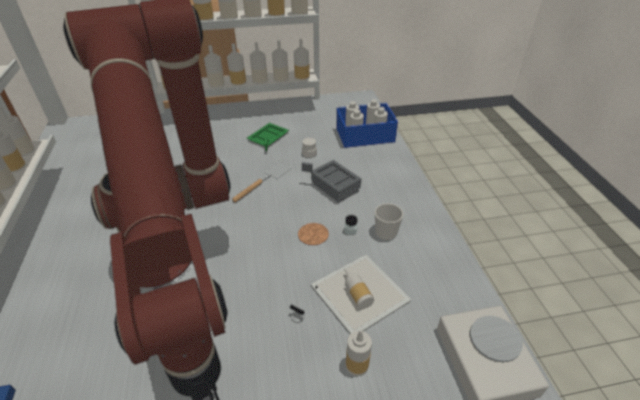

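The top view shows the stack at (271,190) with its tab at (257,217), the mat at (337,227), and the plate at (413,200). The bottle lies on the plate from its base (434,200) to its nozzle (398,207). In the side view these are at (336,180), (307,168), (313,234), (360,293) and (357,288).

```bash
cat > m.py <<'E'
from h import *
L=lambda n:np.load(n+"0.npy",allow_pickle=True).item()
S,T=L("side"),L("top"); r=lambda a:np.round(a,4)
def comp(mask,seed):
    n,l=cv2.connectedComponents(mask.astype(np.uint8)); return l==l[seed[1],seed[0]]
def hsv(im): return cv2.cvtColor(im["frame"],cv2.COLOR_RGB2HSV).astype(int)
for im,nm,sm,sb,ss,st in((T,"top",(337,227),(420,201),(271,190),(257,217)),(S,"side",(313,234),(357,288),(336,180),(307,168))):
    P=cloud(im);H=hsv(im);Z=P[...,2]
    print(nm,"bench z",r(np.nanmedian(Z[210:260,170:230] if nm=="top" else Z[240:280,230:290])))
    m=comp((H[...,0]<15)&(H[...,1]>90)&(H[...,2]>90),sm); v,u=np.nonzero(m)
    (cu,cv_),ax,_=cv2.fitEllipse(max(cv2.findContours(m.astype(np.uint8),0,1)[0],key=len))
    print("mat",m.sum(),r(onz(im,cu,cv_,.004)),r(np.nanmedian(Z[m])))
    # bottle: higher than plate near seed
    near=np.hypot(*(np.moveaxis(P[...,:2]-P[sb[1],sb[0],:2],-1,0)))<.12
    b=comp(near&(Z>.020),sb); Q=P[b]
    print("bottle",b.sum(),"zmax",r(np.percentile(Q[:,2],98)))
    c=Q[:,:2].mean(0);w,V=np.linalg.eigh(np.cov((Q[:,:2]-c).T)); d=V[:,1]*np.sign(V[1,1]);n=np.array([-d[1],d[0]])
    s=(Q[:,:2]-c)@d;t=(Q[:,:2]-c)@n
    print(" dir",r(d),np.degrees(np.arctan2(d[1],d[0])),"c",r(c),"s",r([s.min(),s.max()]))
    for a in np.arange(-.08,.1,.012):
        k=(s>a)&(s<a+.012)
        if k.sum()>1: print("  ",r([a,t[k].min(),t[k].max(),Q[k,2].max()]),k.sum())
    # plate
    pl=near&False
    d2=np.hypot(*(np.moveaxis(P[...,:2]-c,-1,0)))<.2
    pl=d2&(H[...,1]<60)&(Z>.006)&(Z<.018)|b
    pl=cv2.morphologyEx(pl.astype(np.uint8),cv2.MORPH_OPEN,np.ones((3,3)))
    ct=max(cv2.findContours(pl,0,1)[0],key=cv2.contourArea)[:,0]
    W=onz(im,ct[:,0],ct[:,1],.012)[:,:2].astype(np.float32); R=cv2.minAreaRect(W*1000); print("plate",R,r(np.nanmedian(Z[(pl>0)&~b])))
    # stack
    d3=np.hypot(*(np.moveaxis(P[...,:2]-P[ss[1],ss[0],:2],-1,0)))<.16
    k=comp(d3&(Z>.015),ss); Q=P[k]; print("stack",k.sum(),"zpct",r(np.percentile(Q[:,2],[50,80,95,99])))
    rim=Q[(Q[:,2]>.053)&(Q[:,2]<.064)]; print(" rim",cv2.minAreaRect((rim[:,:2]*1000).astype(np.float32)),len(rim))
    tb=Q[Q[:,2]>.066]; print(" tab",len(tb),r(tb.mean(0)) if len(tb) else "", cv2.minAreaRect((tb[:,:2]*1000).astype(np.float32)) if len(tb)>2 else "",r(tb[:,2].max()) if len(tb) else "")
E
python3 m.py
```

```text
top bench z 0.0013
mat 667 [0.4803 0.0112 0.004 ] 0.0047
bottle 469 zmax 0.0639
 dir [-0.212   0.9773] 102.24052644019731 c [ 0.5574 -0.2517] s [-0.0524  0.0737]
   [-0.056  -0.0248  0.0205  0.063 ] 37
   [-0.044  -0.0271  0.0224  0.0646] 51
   [-0.032  -0.0255  0.0224  0.0632] 56
   [-0.02   -0.0253  0.0225  0.0651] 56
   [-0.008  -0.0254  0.0225  0.0649] 58
   [ 0.004  -0.0241  0.0218  0.0643] 50
   [ 0.016  -0.0248  0.0217  0.0648] 56
   [ 0.028  -0.023   0.0211  0.0636] 59
   [ 0.04   -0.0144  0.0137  0.0529] 26
   [ 0.052  -0.0068  0.0035  0.0457] 13
   [ 0.064  -0.0044  0.0026  0.0448] 7
plate ((569.515869140625, -244.4417724609375), (201.39451599121094, 199.72560119628906), 23.38722801208496) 0.0128
stack 1725 zpct [0.0485 0.0588 0.063  0.0922]
 rim ((591.2449951171875, 232.50650024414062), (130.0745086669922, 167.5312042236328), 30.01919174194336) 629
 tab 62 [0.5064 0.2699 0.0865] ((519.6904907226562, 259.74285888671875), (19.565950393676758, 72.85289001464844), 48.144832611083984) 0.0966
side bench z -0.0002
mat 478 [0.4833 0.0086 0.004 ] 0.0039
bottle 631 zmax 0.0626
 dir 
[... 270 characters left out ...]
626] 68
   [ 0.016  -0.0271  0.0178  0.0629] 65
   [ 0.028  -0.0257  0.0178  0.0632] 63
   [ 0.04   -0.0301  0.0171  0.0616] 36
   [ 0.052  -0.0192  0.0087  0.0505] 14
   [ 0.064  -0.0116 -0.002   0.0438] 14
   [ 0.076  -0.0103 -0.0034  0.0422] 8
   [ 0.088  -0.0108 -0.0066  0.0385] 2
plate ((569.2575073242188, -249.75465393066406), (201.44285583496094, 203.04249572753906), 22.957914352416992) 0.0122
stack 1348 zpct [0.0477 0.0577 0.0713 0.0892]
 rim ((591.281982421875, 230.54940795898438), (130.43984985351562, 177.73793029785156), 30.398273468017578) 421
 tab 81 [0.5078 0.2662 0.0808] ((507.2304382324219, 267.6033630371094), (15.741067886352539, 40.18095779418945), 68.27674865722656) 0.0936
```

Run:
```python
import cv2,numpy as np
t=cv2.imread("pics/top0.png");s=cv2.imread("pics/side0.png")
c=lambda i,x,y,w,h:cv2.resize(i[y:y+h,x:x+w],(400,300),interpolation=cv2.INTER_CUBIC)
cv2.imwrite("pics/c1.png",np.vstack([np.hstack([c(t,370,160,100,75),c(t,230,155,100,75)]),np.hstack([c(s,305,250,120,90),c(s,290,145,88,66)])]))
```

```text
(no output)
```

View pics/c1.png

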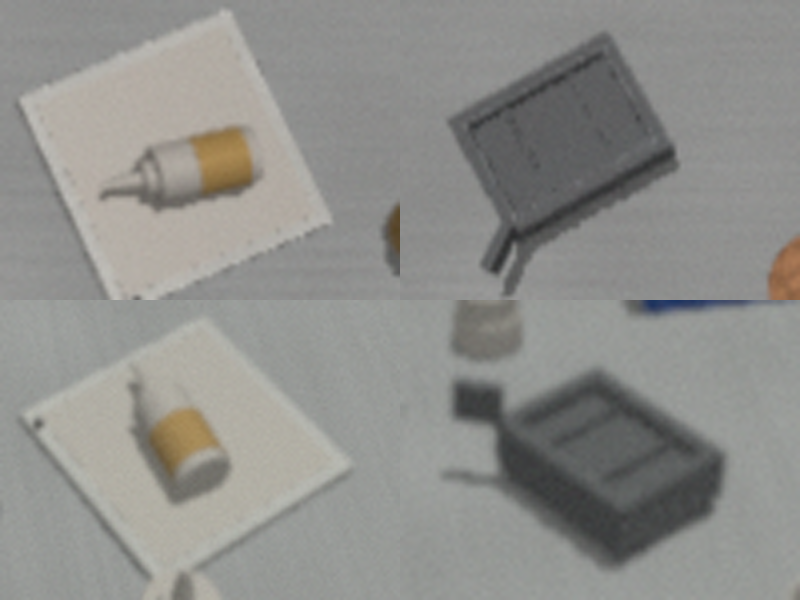

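The crops show the bottle with its base to the right and nozzle left, lying about 103° from world x. In the top crop, the tray rim corners are at crop (450,118), (605,35), (672,150) and (512,235), and the tab's top edge runs from (505,222) to (487,270). In the side crop the rim corners are at (500,430), (597,370), (722,457) and (622,503), and the tab is at (455–500, 382–418).

Run:
```python
from h import *
L=lambda n:np.load(n+"0.npy",allow_pickle=True).item()
S,T=L("side"),L("top")
t=np.array([(450,118),(605,35),(672,150),(512,235)],float);t=np.c_[230+(t[:,0]-400)/4,155+t[:,1]/4]
s=np.array([(500,430),(597,370),(722,457),(622,503)],float);s=np.c_[290+(s[:,0]-400)/4.545,145+(s[:,1]-300)/4.545]
a=onz(T,t[:,0],t[:,1],.058);b=onz(S,s[:,0],s[:,1],.058)
print(a.round(4),a.mean(0));print(b.round(4),b.mean(0))
for i in range(4):
    j=np.argmin(np.linalg.norm(b-a[i],axis=1)); print(j,tri([T,S],[t[i],s[j]]).round(4))
for P in (a,b): 
    for i in range(4):
        d=P[(i+1)%4]-P[i]; print(np.linalg.norm(d).round(4),np.degrees(np.arctan2(d[1],d[0])).round(1))
tt=np.array([(505,222),(487,270)],float);tt=np.c_[230+(tt[:,0]-400)/4,155+tt[:,1]/4]
ts=np.array([(500,382),(455,382)],float);ts=np.c_[290+(ts[:,0]-400)/4.545,145+(ts[:,1]-300)/4.545]
print(onz(T,tt[:,0],tt[:,1],.091).round(4),onz(S,ts[:,0],ts[:,1],.091).round(4)); print([tri([T,S],[tt[i],ts[i]]).round(4) for i in(0,1)])
# bystander tops
for n,im in(("top",T),("side",S)):
    P=cloud(im)
    for nm,(u,v) in dict(jar=((340,188),(351,220)),pot=((347,154),(388,215)),tub=((201,208),(309,145)),botc=((487,214),(359,345)),clamp=((429,255),(297,310))).items():
        q=(u,v)[n=="side"]; print(n,nm,P[q[1],q[0]].round(3))
```

```text
[[0.6127 0.3167 0.058 ]
 [0.6811 0.1917 0.058 ]
 [0.5852 0.1366 0.058 ]
 [0.5169 0.2642 0.058 ]] [0.59897845 0.22733101 0.058     ]
[[0.5239 0.2504 0.058 ]
 [0.6151 0.3139 0.058 ]
 [0.6855 0.1838 0.058 ]
 [0.5978 0.1446 0.058 ]] [0.60554039 0.22315317 0.058     ]
1 [0.6146 0.3172 0.0554]
2 [0.6857 0.1924 0.0505]
3 [0.5898 0.1359 0.0647]
0 [0.5225 0.2661 0.0454]
0.1425 -61.3
0.1106 -150.1
0.1447 118.2
0.1093 28.7
0.1112 34.9
0.148 -61.6
0.0961 -155.9
0.129 124.9
[[0.5225 0.2644 0.091 ]
 [0.485  0.2776 0.091 ]] [[0.5276 0.2681 0.091 ]
 [0.4933 0.2749 0.091 ]]
[array([0.5245, 0.2639, 0.0939]), array([0.4895, 0.2779, 0.0885])]
top jar [0.6   0.001 0.056]
top pot [ 0.728 -0.027  0.006]
top tub [0.535 0.447 0.064]
top botc [ 0.503 -0.439  0.124]
top clamp [ 0.384 -0.28   0.041]
side jar [ 0.604 -0.003  0.053]
side pot [0.731 0.009 0.041]
side tub [0.544 0.431 0.058]
side botc [ 0.505 -0.463  0.118]
side clamp [ 0.388 -0.292  0.04 ]
```

Call:
{"api": "send_rows", "payload": {"rows": [[8.5,[0,0,0],-10.5],[8.5,[0,0,0],-10.5],[8.5,[0,0,0],-10.5],[8.5,[0,0,0],-10.5],[8.5,[0,0,0],-10.5],[8.5,[0,0,0],-10.5],[8.5,[0,0,0],-10.5],[8.5,[0,0,0],-10.5]], "newtons": 20}}

```text
t: 1.1
tool_pos: [0.2011, -0.5914, 0.2305]
tool_rot: [-1.952, -2.46, -0.001]
contact_force: [-0.2, -0.9, 0.4]
opening: 0.0845
grip_force: 0.0
```

Call:
{"api": "send_rows", "payload": {"rows": [[8.5,[2.3,3.5,0],0],[8.5,[2.3,3.5,0],0],[8.5,[2.3,3.5,0],0],[8.5,[2.3,3.5,0],0],[8.5,[2.3,3.5,0],0],[8.5,[2.3,3.5,0],0],[8.5,[2.3,3.5,0],0],[8.5,[2.3,3.5,0],0],[8.5,[2.3,3.5,0],0],[8.5,[2.3,3.5,0],0]]}}

```text
t: 2.35
tool_pos: [0.4922, -0.2887, 0.2307]
tool_rot: [-1.96, -2.454, 0.0]
contact_force: [-0.1, -0.3, -0.2]
opening: 0.0849
grip_force: 0.0
```

```bash
cat > go.py <<'E'
# usage: go.py x y z yaw : shift in tool axes (cm) and turn (deg, tool z) to reach the target
import sys; from h import *
from scipy.spatial.transform import Rotation as R
o=ctrl.get_obs(); M=R.from_rotvec(o["tool_rot"]).as_matrix(); p=np.array(o["tool_pos"])
yaw=np.degrees(np.arctan2(M[1,0],M[0,0])); print("t",round(o["t"],2),"pos",p.round(4),"yaw",yaw.round(1),"open",round(o["opening"],4),"F",np.round(o["contact_force"],1),"grip",round(o["grip_force"],1),"q5",round(o["q"][5],2))
if len(sys.argv)>3:
    g=np.array(sys.argv[1:4],float); print("shift cm",(M.T@(g-p)*100).round(2), "turn",((yaw-float(sys.argv[4])+180)%360-180).round(1) if len(sys.argv)>4 else "")
E
python3 go.py .552 -.226 .10 103
```

```text
t 2.35 pos [ 0.4922 -0.2887  0.2307] yaw 102.8 open 0.0849 F [-0.1 -0.3 -0.2] grip 0.0 q5 -0.88
shift cm [ 4.78  7.22 13.07] turn -0.2
```

Call:
{"api": "send_rows", "payload": {"rows": [[8.5,[1.2,1.8,2.2],0],[8.5,[1.2,1.8,2.2],0],[8.5,[1.2,1.8,2.2],0],[8.5,[1.2,1.8,2.2],0],[8.5,[0,0,2.2],0],[8.5,[0,0,2],0],[8.5,[0,0,0],0]]}}

```text
t: 3.22
tool_pos: [0.5496, -0.2265, 0.0987]
tool_rot: [-1.958, -2.451, 0.001]
contact_force: [0.5, -0.3, -0.5]
opening: 0.085
grip_force: 0.0
```

```bash
python3 go.py .552 -.226 .015 103
python3 - <<'E'
from h import *
t=ctrl.get_image("top");s=ctrl.get_image("side");f=lambda i,x,y:cv2.resize(i["frame"][y:y+90,x:x+120],(400,300))
cv2.imwrite("pics/c2.png",np.hstack([f(t,360,150),f(s,300,240)])[...,::-1])
E
```

```text
t 3.23 pos [ 0.5496 -0.2265  0.0987] yaw 102.8 open 0.085 F [ 0.5 -0.3 -0.5] grip 0.0 q5 -0.74
shift cm [-0.03  0.27  8.37] turn -0.2
```

View pics/c2.png

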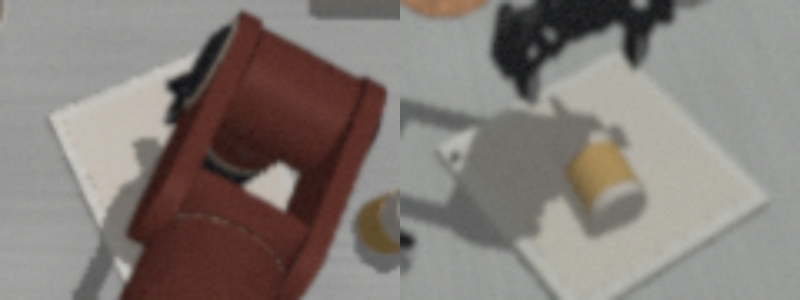

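The fingers are above the plate and straddle the shoulder of the bottle: the side crop shows them at (525,80) and (640,50), with the bottle at (605,180). I'll lower and close.

Call:
{"api": "send_rows", "payload": {"rows": [[8.5,[0,0.2,2.1],0],[8.5,[0,0,2.1],0],[8.5,[0,0,2.1],0],[8.5,[0,0,1.9],0],[8.5,[0,0,0],0]]}}

```text
t: 3.95
tool_pos: [0.5514, -0.2258, 0.0164]
tool_rot: [-1.957, -2.451, 0.001]
contact_force: [0.7, 0.7, 0.4]
opening: 0.0851
grip_force: 0.0
```

Call:
{"api": "send_rows", "payload": {"rows": [[6.0,[0,0,0],0],[5.0,[0,0,0],0],[4.0,[0,0,0],0],[4.0,[0,0,0],0],[4.0,[0,0,0],0],[4.0,[0,0,0],0]], "newtons": 20}}

```text
t: 4.7
tool_pos: [0.554, -0.2273, 0.0206]
tool_rot: [1.959, 2.453, 0.0]
contact_force: [-0.7, -0.3, 5.8]
opening: 0.0474
grip_force: 20.8
```

```bash
python3 go.py .552 -.226 .015 103
```

```text
t 4.7 pos [ 0.554  -0.2273  0.0206] yaw 102.8 open 0.0474 F [-0.7 -0.3  5.8] grip 20.8 q5 -0.74
shift cm [ 0.17 -0.17  0.56] turn -0.2
```

Call:
{"api": "send_rows", "payload": {"rows": [[4.0,[-0.25,-0.8],0]], "newtons": 20}}

```text
$.rows[0][1]: bad value
```

Call:
{"api": "send_rows", "payload": {"rows": [[4.0,[-0.25,0,-0.8],0],[4.0,[-0.29,0,-0.7],0],[4.0,[-0.35,0,-0.64],0],[4.0,[-0.41,0,-0.6],0],[4.0,[-0.46,0,-0.56],0],[4.0,[-0.51,0,-0.53],0],[4.0,[-0.55,0,-0.47],0],[4.0,[-0.59,0,-0.43],0],[4.0,[0,0,0],0]], "newtons": 20}}

```text
t: 5.82
tool_pos: [0.5612, -0.2607, 0.0672]
tool_rot: [1.96, 2.454, 0.0]
contact_force: [0.8, -0.5, -1.1]
opening: 0.0471
grip_force: 20.9
```

```bash
python3 go.py
python3 - <<'E'
from h import *
s=ctrl.get_image("side")
cv2.imwrite("pics/c3.png",cv2.resize(s["frame"][210:330,280:440],(640,480))[...,::-1])
E
```

```text
t 5.83 pos [ 0.5612 -0.2607  0.0672] yaw 102.8 open 0.0471 F [ 0.8 -0.5 -1.1] grip 20.9 q5 -0.78
```

View pics/c3.png

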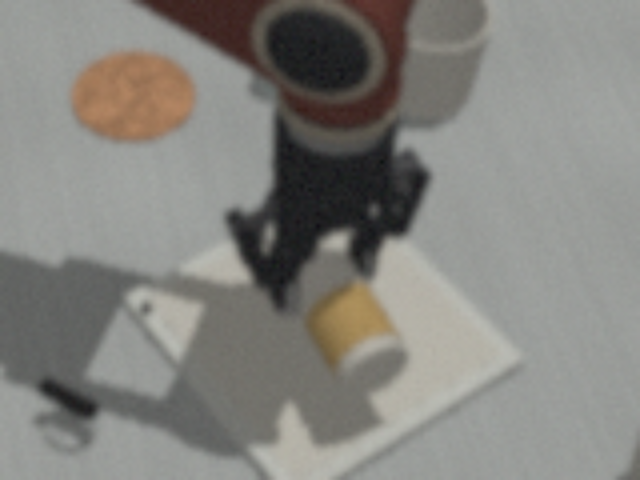

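The bottle was lifted but stayed horizontal: its base face is still visible at (375,365), and the grip's friction holds it. I'll lift a little more, then ease the grip so that it swings down under its own weight.

Call:
{"api": "send_rows", "payload": {"rows": [[4.0,[0,0,-1],0],[4.5,[0,0,-1],0],[4.6,[0,0,0],0],[4.6,[0,0,0],0]]}}

```text
t: 6.38
tool_pos: [0.5608, -0.26, 0.0868]
tool_rot: [1.96, 2.455, 0.0]
contact_force: [0.2, 0.5, -2.0]
opening: 0.0473
grip_force: 20.9
```

Call:
{"api": "send_rows", "payload": {"rows": [[4.65,[0,0,0],0],[4.65,[0,0,0],0]]}}

```text
t: 6.62
tool_pos: [0.5605, -0.2599, 0.0862]
tool_rot: [-1.96, -2.454, 0.0]
contact_force: [0.1, 0.0, -1.6]
opening: 0.0468
grip_force: 20.9
```

Call:
{"api": "send_rows", "payload": {"rows": [[4.69,[0,0,0],0],[4.69,[0,0,0],0]]}}

```text
t: 6.88
tool_pos: [0.5607, -0.26, 0.0865]
tool_rot: [-1.96, -2.455, 0.0]
contact_force: [0.0, 0.5, -1.3]
opening: 0.0474
grip_force: 20.9
```

Call:
{"api": "send_rows", "payload": {"rows": [[4.0,[0.5,0,1.5],0],[4.0,[0.5,0,1.5],0],[4.0,[0.5,0,1.5],0],[4.0,[0.5,0,1],0],[4.0,[0,0,0.6],0],[4.0,[0,0,0.4],0],[4.0,[0,0,0],0]]}}

```text
t: 7.75
tool_pos: [0.5565, -0.2408, 0.0217]
tool_rot: [1.96, 2.454, 0.0]
contact_force: [-0.3, 0.4, -1.0]
opening: 0.0473
grip_force: 20.9
```

```bash
python3 go.py
```

```text
t 7.75 pos [ 0.5565 -0.2408  0.0217] yaw 102.8 open 0.0473 F [-0.3  0.4 -1. ] grip 20.9 q5 -0.75
```

Call:
{"api": "send_rows", "payload": {"rows": [[4.0,[0,0,0.2],0],[4.0,[0,0,0],0],[4.9,[0,0,0],0],[5.1,[0,0,0],0],[5.4,[0,0,0],0],[6,[0,0,0],0],[6,[0.7,0,0],0],[6,[0.7,0,0],0],[6,[0,0,0],0],[6,[0,0,0],0]]}}

```text
t: 9.0
tool_pos: [0.5533, -0.2268, 0.0196]
tool_rot: [1.96, 2.455, -0.0]
contact_force: [0.4, 0.4, -0.2]
opening: 0.0603
grip_force: 0.0
```

```bash
cat > b.py <<'E'
from h import *
P=cloud(ctrl.get_image("side")); 
Q=P[(P[...,2]>.022)&(P[...,2]<.2)&(abs(P[...,0]-.57)<.09)&(P[...,1]>-.40)&(P[...,1]<-.2)]
# lowest-y end and top profile of the bottle
for a in np.arange(-.37,-.2,.01):
    q=Q[(Q[:,1]>a)&(Q[:,1]<a+.01)]
    if len(q)>3: print(a.round(3),len(q),"x",q[:,0].min().round(3),q[:,0].max().round(3),"z",q[:,2].min().round(3),q[:,2].max().round(3))
E
python3 b.py; python3 go.py
```

```text
-0.33 39 x 0.55 0.575 z 0.023 0.063
-0.32 130 x 0.549 0.595 z 0.023 0.062
-0.31 67 x 0.546 0.591 z 0.031 0.062
-0.3 66 x 0.543 0.591 z 0.029 0.064
-0.29 58 x 0.543 0.589 z 0.034 0.064
-0.28 59 x 0.54 0.588 z 0.031 0.062
-0.27 263 x 0.532 0.583 z 0.034 0.2
-0.26 293 x 0.491 0.585 z 0.03 0.199
-0.25 372 x 0.488 0.588 z 0.024 0.2
-0.24 216 x 0.487 0.618 z 0.03 0.197
-0.23 195 x 0.513 0.623 z 0.028 0.194
-0.22 74 x 0.521 0.621 z 0.028 0.194
-0.21 20 x 0.553 0.617 z 0.037 0.13
t 9.05 pos [ 0.5533 -0.2269  0.0197] yaw 102.8 open 0.0597 F [-0.4 -0.4  0.3] grip 0.0 q5 -0.74
```

Call:
{"api": "send_rows", "payload": {"rows": [[6,[-0.3,0,0],0],[5.4,[0,0,0],0],[4.8,[0,0,0],0],[4.4,[0,0,0],0],[4.4,[0,0,0],0],[4.4,[0,0,0],0]], "newtons": 20}}

```text
t: 9.8
tool_pos: [0.5539, -0.23, 0.0198]
tool_rot: [1.96, 2.455, -0.0]
contact_force: [-1.5, -1.6, 2.0]
opening: 0.0471
grip_force: 20.5
```

Call:
{"api": "send_rows", "payload": {"rows": [[4.4,[-0.25,0,-0.8],0],[4.4,[-0.29,0,-0.7],0],[4.4,[-0.35,0,-0.64],0],[4.4,[-0.41,0,-0.6],0],[4.4,[-0.46,0,-0.56],0],[4.4,[0,0,0],0]]}}

```text
t: 10.55
tool_pos: [0.5583, -0.2476, 0.0534]
tool_rot: [1.96, 2.453, 0.0]
contact_force: [1.6, -0.1, -1.9]
opening: 0.0469
grip_force: 20.9
```

```bash
python3 go.py; python3 b.py
```

```text
t 10.55 pos [ 0.5583 -0.2476  0.0534] yaw 102.8 open 0.0469 F [ 1.6 -0.1 -1.9] grip 20.9 q5 -0.76
-0.35 9 x 0.556 0.565 z 0.062 0.087
-0.34 165 x 0.552 0.598 z 0.046 0.095
-0.33 73 x 0.55 0.6 z 0.061 0.093
-0.32 68 x 0.548 0.596 z 0.064 0.093
-0.31 66 x 0.546 0.594 z 0.056 0.095
-0.3 62 x 0.544 0.591 z 0.063 0.093
-0.29 141 x 0.537 0.59 z 0.067 0.199
-0.28 206 x 0.497 0.591 z 0.068 0.2
-0.27 355 x 0.494 0.59 z 0.058 0.199
-0.26 206 x 0.493 0.62 z 0.064 0.196
-0.25 172 x 0.52 0.627 z 0.063 0.195
-0.24 53 x 0.524 0.624 z 0.071 0.2
-0.23 12 x 0.561 0.62 z 0.072 0.159
```

Still horizontal, because the grip's friction holds it. I'll set the bottle on the bench just beyond the plate's +y side and push its base edge against the plate's side as an abutment, which will lever it upright.

Call:
{"api": "send_rows", "payload": {"rows": [[4.4,[0,0,-1.2],-5],[4.4,[0,0,-1.2],-5.4],[4.4,[0,0,-1.2],0],[4.4,[0,0,0],0]]}}

```text
t: 11.1
tool_pos: [0.5585, -0.2473, 0.0899]
tool_rot: [1.73, 2.62, 0.0]
contact_force: [-0.8, 0.1, -1.9]
opening: 0.0465
grip_force: 20.9
```

```bash
python3 go.py .4887 -.0586 .09 113.2
```

```text
t 11.1 pos [ 0.5585 -0.2473  0.0899] yaw 113.1 open 0.0465 F [-0.8  0.1 -1.9] grip 20.9 q5 -0.94
shift cm [20.1   0.99 -0.05] turn -0.1
```

Call:
{"api": "send_rows", "payload": {"rows": [[4.4,[1.5,0.1,0],0],[4.4,[3.5,0.2,0],0],[4.4,[3.5,0.2,0],0],[4.4,[3.5,0.2,0],0],[4.4,[3.5,0.2,0],0],[4.4,[3,0.1,0],0],[4.4,[1.6,0,0],0],[4.4,[0,0,0],0]]}}

```text
t: 12.1
tool_pos: [0.4871, -0.0574, 0.0881]
tool_rot: [-1.728, -2.623, 0.001]
contact_force: [-0.3, -0.1, -1.4]
opening: 0.047
grip_force: 21.0
```

```bash
python3 go.py .4887 -.0586 .011 113.2
python3 - <<'E'
from h import *
P=cloud(ctrl.get_image("side"))
Q=P[(P[...,2]>.03)&(P[...,2]<.14)&(abs(P[...,0]-.5)<.12)&(P[...,1]>-.25)&(P[...,1]<.05)]
n=np.array([-.394,.919]);m=np.array([.919,.394]);w=np.array([.5301,-.1551]);s=(Q[:,:2]-w)@n;t=(Q[:,:2]-w)@m
for a in np.arange(-.03,.1,.01):
    k=(s>a)&(s<a+.01)
    if k.sum()>3: print(a.round(3),k.sum(),t[k].min().round(3),t[k].max().round(3),Q[k,2].min().round(3),Q[k,2].max().round(3))
E
```

```text
t 12.1 pos [ 0.4871 -0.0574  0.0881] yaw 113.3 open 0.047 F [-0.3 -0.1 -1.4] grip 21.0 q5 -0.67
shift cm [-0.17  0.1   7.71] turn 0.1
0.01 137 -0.026 0.023 0.078 0.126
0.02 60 -0.027 0.019 0.09 0.129
0.03 46 -0.025 0.016 0.1 0.129
0.04 53 -0.027 0.014 0.095 0.13
0.05 50 -0.027 0.014 0.098 0.13
0.06 44 -0.026 0.02 0.092 0.13
0.07 50 -0.025 0.017 0.097 0.131
0.08 50 -0.025 0.12 0.035 0.131
0.09 172 -0.053 0.138 0.032 0.14
```

Call:
{"api": "send_rows", "payload": {"rows": [[4.4,[0,0,2],0],[4.4,[0,0,2],0],[4.4,[0,0,2],0],[4.4,[0,0,1.2],0],[4.4,[0,0,0.5],0],[4.4,[0,0,0],0]]}}

```text
t: 12.9
tool_pos: [0.4881, -0.0586, 0.0117]
tool_rot: [1.73, 2.622, -0.0]
contact_force: [0.7, -0.4, -1.8]
opening: 0.0472
grip_force: 21.0
```

Call:
{"api": "send_rows", "payload": {"rows": [[4.4,[-0.5,0,0],0],[4.4,[-0.5,0,0],0],[4.4,[-0.3,0,0],0],[4.4,[0,0,0],0]]}}

```text
t: 13.4
tool_pos: [0.4932, -0.0705, 0.0118]
tool_rot: [1.73, 2.622, 0.0]
contact_force: [0.4, 1.1, -1.1]
opening: 0.0464
grip_force: 21.0
```

Call:
{"api": "send_rows", "payload": {"rows": [[4.4,[-0.4,0,0],0],[4.4,[-0.3,0,-0.2],0],[4.4,[-0.3,0,-0.4],0],[4.4,[0,0,0],0]]}}

```text
t: 13.9
tool_pos: [0.494, -0.0749, 0.0162]
tool_rot: [-1.724, -2.612, -0.007]
contact_force: [-4.7, 16.2, 3.0]
opening: 0.0469
grip_force: 23.5
```

```bash
cat > b2.py <<'E'
from h import *
P=cloud(ctrl.get_image("side"))
Q=P[(P[...,2]>.02)&(P[...,2]<.14)&(abs(P[...,0]-.5)<.12)&(P[...,1]>-.25)&(P[...,1]<.05)]
n=np.array([-.394,.919]);m=np.array([.919,.394]);w=np.array([.5301,-.1551]);s=(Q[:,:2]-w)@n;t=(Q[:,:2]-w)@m
for a in np.arange(-.05,.1,.01):
    k=(s>a)&(s<a+.01)&(abs(t)<.035)
    if k.sum()>3: print(a.round(3),k.sum(),Q[k,2].min().round(3),Q[k,2].max().round(3))
E
python3 b2.py;python3 go.py
```

```text
-0.01 64 0.022 0.05
0.0 56 0.021 0.057
0.01 55 0.021 0.056
0.02 49 0.021 0.055
0.03 50 0.021 0.056
0.04 49 0.027 0.055
0.05 46 0.028 0.056
0.06 128 0.026 0.125
0.07 213 0.023 0.136
0.08 44 0.031 0.134
0.09 35 0.035 0.092
t 13.95 pos [ 0.494  -0.0749  0.0161] yaw 113.1 open 0.0469 F [-5.1 15.5  3. ] grip 23.5 q5 -0.71
```

Call:
{"api": "send_rows", "payload": {"rows": [[4.4,[-0.2,0,-0.5],0],[4.4,[-0.2,0,-0.5],0],[4.4,[0,0,0],0]]}}

```text
t: 14.32
tool_pos: [0.4967, -0.0804, 0.027]
tool_rot: [-1.726, -2.616, -0.004]
contact_force: [-4.4, 9.8, 2.0]
opening: 0.0468
grip_force: 27.1
```

```bash
python3 b2.py;python3 go.py
```

```text
-0.01 78 0.02 0.051
0.0 57 0.023 0.054
0.01 58 0.025 0.056
0.02 53 0.027 0.059
0.03 57 0.03 0.064
0.04 50 0.025 0.063
0.05 75 0.034 0.136
0.06 250 0.031 0.14
0.07 70 0.032 0.121
0.08 53 0.039 0.104
0.09 8 0.055 0.104
t 14.38 pos [ 0.4967 -0.0803  0.0268] yaw 113.2 open 0.0469 F [-2.8  9.5  2.2] grip 27.1 q5 -0.72
```

Call:
{"api": "send_rows", "payload": {"rows": [[4.4,[-0.42,0,-0.6],0],[4.4,[-0.42,0,-0.6],0],[4.4,[-0.48,0,-0.55],0],[4.4,[-0.5,0,-0.55],0],[4.4,[0,0,0],0]]}}

```text
t: 15.0
tool_pos: [0.5048, -0.099, 0.0504]
tool_rot: [-1.729, -2.619, -0.001]
contact_force: [-3.3, 5.5, 1.7]
opening: 0.047
grip_force: 33.2
```

```bash
python3 b2.py;python3 go.py
```

```text
-0.02 47 0.031 0.052
-0.01 74 0.021 0.057
0.0 65 0.028 0.064
0.01 72 0.033 0.071
0.02 67 0.038 0.078
0.03 76 0.034 0.138
0.04 200 0.054 0.14
0.05 85 0.056 0.134
0.06 53 0.073 0.127
0.07 7 0.08 0.128
t 15.05 pos [ 0.5048 -0.0989  0.0502] yaw 113.2 open 0.0471 F [-3.1  4.5  1.2] grip 33.2 q5 -0.74
```

Call:
{"api": "send_rows", "payload": {"rows": [[4.4,[-0.65,0,-0.45],0],[4.4,[-0.68,0,-0.4],0],[4.4,[-0.7,0,-0.34],0],[4.4,[-0.72,0,-0.28],0],[4.4,[-0.74,0,-0.22],0],[4.4,[-0.75,0,-0.15],0],[4.4,[0,0,0],0]]}}

```text
t: 15.92
tool_pos: [0.5225, -0.1388, 0.0696]
tool_rot: [-1.73, -2.622, -0.0]
contact_force: [-3.7, 3.2, 5.1]
opening: 0.0469
grip_force: 37.8
```

```bash
python3 b2.py;python3 go.py
```

```text
-0.04 14 0.028 0.037
-0.03 88 0.024 0.061
-0.02 112 0.023 0.078
-0.01 119 0.022 0.14
0.0 204 0.026 0.14
0.01 76 0.044 0.139
0.02 36 0.083 0.139
t 15.97 pos [ 0.5224 -0.1388  0.0695] yaw 113.2 open 0.0468 F [-3.   3.7  5.4] grip 37.9 q5 -0.8
```

Call:
{"api": "send_rows", "payload": {"rows": [[4.4,[-0.75,0,-0.05],0],[4.4,[-0.75,0,0],0],[4.4,[-0.75,0,0.03],0],[4.4,[-0.74,0,0.1],0],[4.4,[-0.74,0,0.15],0],[4.4,[0,0,0],0]]}}

```text
t: 16.73
tool_pos: [0.5381, -0.1737, 0.0676]
tool_rot: [1.729, 2.62, 0.001]
contact_force: [-0.4, 1.8, 5.9]
opening: 0.0469
grip_force: 39.3
```

```bash
python3 b2.py;python3 go.py
python3 - <<'E'
from h import *
s=ctrl.get_image("side"); np.save("s1.npy",s,allow_pickle=True)
cv2.imwrite("pics/c4.png",cv2.resize(s["frame"][170:320,250:450],(640,480))[...,::-1])
E
```

```text
-0.05 11 0.024 0.14
-0.04 304 0.02 0.139
-0.03 149 0.02 0.14
-0.02 65 0.023 0.139
-0.01 11 0.027 0.139
t 16.77 pos [ 0.5381 -0.1736  0.0677] yaw 113.2 open 0.0473 F [0.2 1.  4.8] grip 39.3 q5 -0.85
```

View pics/c4.png

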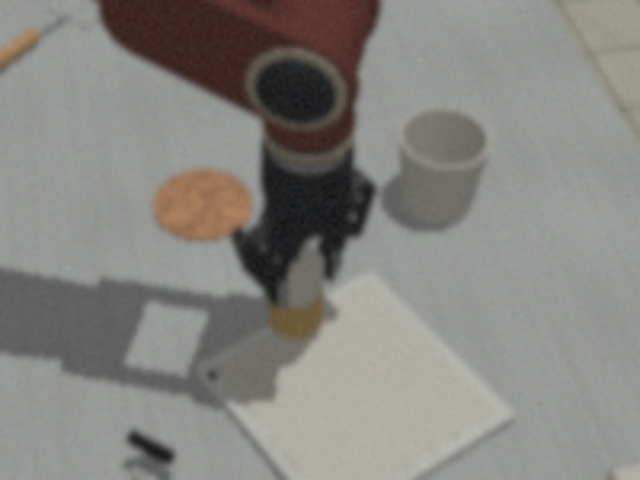

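The bottle now stands nearly upright in the fingers at (300,290), at the plate's edge. I'll lift it and measure its tilt.

Call:
{"api": "send_rows", "payload": {"rows": [[4.4,[0,0,-1],0],[4.4,[0,0,-1.5],0],[4.4,[0,0,-1.5],0],[4.4,[0,0,0],0]]}}

```text
t: 17.32
tool_pos: [0.5383, -0.1738, 0.1091]
tool_rot: [1.727, 2.619, 0.001]
contact_force: [-0.2, -0.7, -0.8]
opening: 0.0468
grip_force: 38.7
```

```bash
cat > tilt.py <<'E'
from h import *
o=ctrl.get_obs(); p=np.array(o["tool_pos"]); from scipy.spatial.transform import Rotation as R
M=R.from_rotvec(o["tool_rot"]).as_matrix(); X=M[:2,0]; Y=M[:2,1]
P=cloud(ctrl.get_image("side")); Q=P.reshape(-1,3); s=(Q[:,:2]-p[:2])@X; t=(Q[:,:2]-p[:2])@Y
z0=p[2]; k=(abs(s)<.06)&(abs(t)<.028)&(Q[:,2]>z0-.075)&(Q[:,2]<z0-.005); s,t,z=s[k],t[k],Q[k,2]
print(k.sum())
for a in np.arange(-.075,-.004,.01):
    q=(z>z0+a)&(z<z0+a+.01)
    if q.sum()>4: print((z0+a).round(3),q.sum(),"front s",np.percentile(s[q],5).round(4),"t mid",((t[q].min()+t[q].max())/2).round(4))
E
python3 tilt.py; python3 go.py .48 .01 .098
```

```text
198
0.054 32 front s -0.0196 t mid -0.0021
0.064 39 front s -0.0195 t mid -0.0033
0.074 44 front s -0.0194 t mid -0.0037
0.084 44 front s -0.0195 t mid -0.0051
0.094 39 front s -0.0198 t mid -0.0038
t 17.38 pos [ 0.5377 -0.1734  0.1079] yaw 113.2 open 0.0469 F [ 0.1  0.4 -1.5] grip 38.7 q5 -0.85
shift cm [19.13  1.92  0.96] turn
```

```bash
cat > fit.py <<'E'
from h import *; from scipy.optimize import least_squares
o=ctrl.get_obs(); p=np.array(o["tool_pos"]); Q=cloud(ctrl.get_image("side")).reshape(-1,3)
k=(np.hypot(*(Q[:,:2]-p[:2]).T)<.04)&(Q[:,2]>p[2]-.06)&(Q[:,2]<p[2]-.008); q=Q[k]
r=least_squares(lambda c:np.hypot(q[:,0]-c[0],q[:,1]-c[1])-.024,p[:2]+[0,.01],loss="soft_l1",f_scale=.002)
print(len(q),"axis",r.x.round(4),"rel tcp",(r.x-p[:2]).round(4),"rms",np.sqrt(np.mean(r.fun**2)).round(4))
E
python3 fit.py
```

```text
188 axis [ 0.5363 -0.169 ] rel tcp [-0.0013  0.0044] rms 0.0013
```

```bash
python3 go.py .484 .004 .1079
```

```text
t 17.43 pos [ 0.5371 -0.1732  0.107 ] yaw 113.2 open 0.0468 F [ 0.3  0.2 -1.7] grip 38.7 q5 -0.85
shift cm [18.38  2.09 -0.1 ] turn
```

Call:
{"api": "send_rows", "payload": {"rows": [[4.4,[1.4,0.2,0],0],[4.4,[2.8,0.3,0],0],[4.4,[2.8,0.3,0],0],[4.4,[2.8,0.3,0],0],[4.4,[2.8,0.3,0],0],[4.4,[2.8,0.3,0],0],[4.4,[2,0.2,0],0],[4.4,[1,0.2,0],0],[4.4,[0,0,0],0]]}}

```text
t: 18.55
tool_pos: [0.4838, 0.0047, 0.1066]
tool_rot: [1.728, 2.623, -0.0]
contact_force: [-0.7, 0.5, -1.1]
opening: 0.0471
grip_force: 38.7
```

```bash
python3 fit.py; python3 go.py .484 .004 .0725; python3 tilt.py
```

```text
172 axis [0.4826 0.0093] rel tcp [-0.0012  0.0047] rms 0.0016
t 18.6 pos [0.4841 0.0042 0.1067] yaw 113.2 open 0.0468 F [ 0.4  0.2 -1.4] grip 38.7 q5 -0.55
shift cm [-0.02 -0.02  3.42] turn 
182
0.052 28 front s -0.0203 t mid -0.0041
0.062 36 front s -0.0204 t mid -0.0041
0.072 36 front s -0.0202 t mid -0.0034
0.082 41 front s -0.0199 t mid -0.0038
0.092 40 front s -0.0203 t mid -0.0039
```

Call:
{"api": "send_rows", "payload": {"rows": [[4.4,[0,0,1],0],[4.4,[0,0,1],0],[4.4,[0,0,0.7],0],[4.4,[0,0,0.3],0],[4.4,[0,0,0.2],0],[4.4,[0,0,0],0]]}}

```text
t: 19.4
tool_pos: [0.484, 0.0043, 0.0748]
tool_rot: [1.73, 2.622, 0.0]
contact_force: [-0.3, -0.2, -2.2]
opening: 0.047
grip_force: 38.7
```

Call:
{"api": "send_rows", "payload": {"rows": [[4.4,[0,0,0.2],0],[4.4,[0,0,0.2],0],[4.4,[0,0,0],0]]}}

```text
t: 19.77
tool_pos: [0.4838, 0.0043, 0.0705]
tool_rot: [-1.73, -2.622, 0.0]
contact_force: [0.2, 0.4, -1.6]
opening: 0.0466
grip_force: 38.7
```

Call:
{"api": "send_rows", "payload": {"rows": [[4.4,[0,0,0.2],0],[4.4,[0,0,0.2],0],[4.4,[0,0,0.2],0],[4.4,[0,0,0],0]]}}

```text
t: 20.27
tool_pos: [0.4837, 0.0043, 0.0644]
tool_rot: [-1.73, -2.622, 0.0]
contact_force: [0.2, -0.1, -1.9]
opening: 0.0469
grip_force: 38.7
```

```bash
python3 go.py
python3 - <<'E'
from h import *
im=ctrl.get_image("side"); Q=cloud(im).reshape(-1,3)
k=(np.hypot(Q[:,0]-.4826,Q[:,1]-.0093)<.025)&(Q[:,2]<.06); print("lowest label/bottle",np.percentile(Q[k][Q[k][:,1]<-.008][:,2],[1,5,20]).round(4))
E
```

```text
t 20.27 pos [0.4837 0.0043 0.0644] yaw 113.2 open 0.0469 F [ 0.2 -0.1 -1.9] grip 38.7 q5 -0.55
lowest label/bottle [0.002  0.003  0.0123]
```

Still off the mat, so I'll continue down in small steps until the force rises.

Call:
{"api": "send_rows", "payload": {"rows": [[4.4,[0,0,0.2],0],[4.4,[0,0,0.2],0],[4.4,[0,0,0],0]]}}

```text
t: 20.7
tool_pos: [0.4837, 0.0044, 0.0604]
tool_rot: [-1.73, -2.622, 0.0]
contact_force: [-0.3, 0.4, -1.4]
opening: 0.0472
grip_force: 38.7
```

Call:
{"api": "send_rows", "payload": {"rows": [[4.4,[0,0,0.2],0],[4.4,[0,0,0.2],0],[4.4,[0,0,0],0]]}}

```text
t: 21.08
tool_pos: [0.4848, 0.0033, 0.0596]
tool_rot: [1.728, 2.622, -0.003]
contact_force: [-6.4, -2.3, 13.9]
opening: 0.047
grip_force: 40.5
```

Call:
{"api": "send_rows", "payload": {"rows": [[4.4,[0,0,-0.25],0],[4.4,[0,0,0],0]]}}

```text
t: 21.32
tool_pos: [0.4847, 0.0041, 0.06]
tool_rot: [1.729, 2.621, 0.001]
contact_force: [-0.1, -1.5, 3.9]
opening: 0.047
grip_force: 39.0
```

```bash
python3 go.py; python3 fit.py; python3 tilt.py
```

```text
t 21.32 pos [0.4847 0.0041 0.06  ] yaw 113.2 open 0.047 F [-0.1 -1.5  3.9] grip 39.0 q5 -0.55
333 axis [0.4836 0.0065] rel tcp [-0.001   0.0024] rms 0.0077
444
-0.005 221 front s -0.0575 t mid -0.0001
0.005 81 front s -0.036 t mid 0.0001
0.015 38 front s -0.0212 t mid -0.0045
0.025 32 front s -0.0205 t mid -0.0044
0.035 33 front s -0.0195 t mid -0.0032
0.045 38 front s -0.0204 t mid -0.0016
```

Call:
{"api": "send_rows", "payload": {"rows": [[4.8,[0,0,0],0],[4.9,[0,0,0],0],[5.1,[0,0,0],0],[5.5,[0,0,0],0],[6.2,[0,0,0],0],[7.2,[0,0,0],0],[8,[0,0,0],0],[8,[0,0,0],0]]}}

```text
t: 22.42
tool_pos: [0.4839, 0.0043, 0.0593]
tool_rot: [1.73, 2.622, 0.0]
contact_force: [0.3, 0.6, -1.3]
opening: 0.0802
grip_force: 0.0
```

Call:
{"api": "send_rows", "payload": {"rows": [[8,[0,0,-1],0],[8,[0,0,-2],0],[8,[0,0,-3],0],[8,[0,0,-3],0],[8,[0,0,-3],0],[8,[0,0,-2],0],[8,[0,0,-1],0]]}}

```text
t: 23.3
tool_pos: [0.4844, 0.0043, 0.2108]
tool_rot: [1.729, 2.621, 0.001]
contact_force: [-0.1, 0.3, 0.4]
opening: 0.0798
grip_force: 0.0
```

```bash
python3 go.py .498 .273 .15 156
python3 - <<'E'
from h import *; from scipy.optimize import least_squares
t=ctrl.get_image("top");s=ctrl.get_image("side")
f=lambda i,x,y:cv2.resize(i["frame"][y:y+120,x:x+160],(400,300))
cv2.imwrite("pics/c5.png",np.hstack([f(t,260,140),f(s,230,150)])[...,::-1])
Q=cloud(s).reshape(-1,3)
for lo,hi in((.015,.04),(.045,.07),(.06,.085)):
    q=Q[(np.hypot(Q[:,0]-.483,Q[:,1]-.009)<.04)&(Q[:,2]>lo)&(Q[:,2]<hi)]
    r=least_squares(lambda c:np.hypot(q[:,0]-c[0],q[:,1]-c[1])-.024,[.483,.012],loss="soft_l1",f_scale=.002); print(lo,len(q),r.x.round(4))
E
```

```text
t 23.3 pos [0.4844 0.0043 0.2108] yaw 113.2 open 0.0798 F [-0.1  0.3  0.4] grip 0.0 q5 -0.55
shift cm [24.17 11.82  6.07] turn -42.8
0.015 79 [0.4838 0.0071]
0.045 90 [0.4842 0.0077]
0.06 91 [0.484  0.0082]
```

View pics/c5.png

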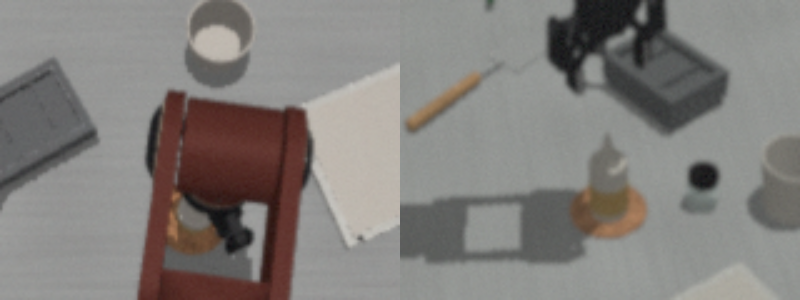

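The bottle stands upright on the mat and is released: in the side crop the bottle is at (608,190) on the mat at (608,208), about 2 mm off centre. Next is the tray tab.

Call:
{"api": "send_rows", "payload": {"rows": [[6,[3.5,0.5,0],0],[6,[3.5,0.5,0],0],[6,[3.5,0.5,0],0],[6,[0,0,0],-8.5],[6,[0,0,0],-8.5],[6,[0,0,0],-8.5],[6,[0,0,0],-8.5],[6,[0,0,0],-8.5],[6,[0,0,0],0]]}}

```text
t: 24.52
tool_pos: [0.4556, 0.1067, 0.2076]
tool_rot: [-0.664, -3.068, 0.001]
contact_force: [-0.2, -0.7, -0.2]
opening: 0.0602
grip_force: 0.0
```

```bash
python3 go.py .4877 .277 .12 155.8
```

```text
t 24.52 pos [0.4556 0.1067 0.2076] yaw 155.6 open 0.0602 F [-0.2 -0.7 -0.2] grip 0.0 q5 -1.07
shift cm [ 4.1  16.85  8.75] turn -0.2
```

Call:
{"api": "send_rows", "payload": {"rows": [[4.5,[0.5,2,0],0],[4.5,[0.8,3.5,0],0],[4.5,[0.8,3.5,1],0],[4.5,[0.8,3.5,2],0],[4.5,[0.8,2.8,2],0],[4.5,[0.4,1.5,2],0],[4.5,[0,0,1.7],0],[4.5,[0,0,0],0]]}}

```text
t: 25.52
tool_pos: [0.4867, 0.2757, 0.1198]
tool_rot: [-0.663, -3.067, 0.004]
contact_force: [-0.7, 0.1, -0.6]
opening: 0.0447
grip_force: 0.0
```

```bash
python3 go.py .4877 .277 .079 155.8;python3 - <<'E'
from h import *
t=ctrl.get_image("top");s=ctrl.get_image("side")
f=lambda i,x,y:cv2.resize(i["frame"][y:y+75,x:x+100],(400,300))
cv2.imwrite("pics/c6.png",np.hstack([f(t,220,160),f(s,265,125)])[...,::-1])
E
```

```text
t 25.52 pos [0.4867 0.2757 0.1198] yaw 155.6 open 0.0447 F [-0.7  0.1 -0.6] grip 0.0 q5 -0.76
shift cm [-0.05  0.18  4.07] turn -0.2
```

View pics/c6.png

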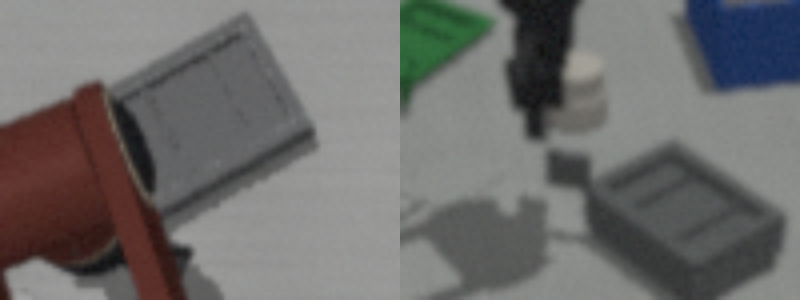

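Run:
```python
from h import *
L=lambda n:np.load(n+"0.npy",allow_pickle=True).item()
def proj(im,p):
    T=np.linalg.inv(np.array(im["cam_to_world"])); c=T[:3,:3]@p+T[:3,3]; x,y=c[:2]/c[2]; s=1+im["k1"]*(x*x+y*y); return np.round([im["fx"]*x*s+im["cx"],im["fy"]*y*s+im["cy"]],1)
d=np.array([-.912,.41,0]);n=np.array([.41,.912,0])
for nm in("side","top"):
    im=L(nm); p=np.array([.4877,.277,.091])
    print(nm,"tcp@fintop",proj(im,p),"10mm in",proj(im,p-.01*d),"pad lower tip near finger now",proj(im,np.array([.4867,.2757,.1198])-.022*n))
# fin lateral: z>.08 points
for nm in("side","top"):
    Q=cloud(L(nm)).reshape(-1,3); q=Q[(Q[:,2]>.078)&(Q[:,2]<.1)&(np.hypot(Q[:,0]-.505,Q[:,1]-.27)<.04)]
    r=q[:,:2]-[.4877,.277]; print(nm,len(q),"along",np.percentile(r@d[:2],[2,50,98]).round(4),"lat",np.percentile(r@n[:2],[5,50,95]).round(4))
```

```text
side tcp@fintop [300.4 162.9] 10mm in [303.2 163.3] pad lower tip near finger now [298.2 160. ]
top tcp@fintop [252.  221.6] 10mm in [253.4 218.7] pad lower tip near finger now [257.3 223.8]
side 49 along [-0.0415 -0.022  -0.0024] lat [-0.0068 -0.0016  0.0051]
top 51 along [-0.0382 -0.0184 -0.0006] lat [-0.0015  0.0017  0.0073]
```

Fin and planned grasp line up to within a couple of millimetres: in the side crop the fin is at (548–590, 150–185), with the finger just outside and above it. Lowering 3 mm further inward.

Call:
{"api": "send_rows", "payload": {"rows": [[4.5,[-0.35,0.15,1],0],[4.5,[0,0,1.5],0],[4.5,[0,0,1.2],0],[4.5,[0,0,0.4],0],[4.5,[0,0,0],0]]}}

```text
t: 26.25
tool_pos: [0.4916, 0.2766, 0.0806]
tool_rot: [-0.661, -3.07, 0.001]
contact_force: [0.4, -0.3, -0.0]
opening: 0.0447
grip_force: 0.0
```

Call:
{"api": "send_rows", "payload": {"rows": [[3,[0,0,0],0],[2,[0,0,0],0],[1.6,[0,0,0],0],[1.3,[0,0,0],0],[1.1,[0,0,0],0],[0.9,[0,0,0],0],[0.7,[0,0,0],0],[0.7,[0,0,0],0]], "newtons": 20}}

```text
t: 27.25
tool_pos: [0.4922, 0.2771, 0.0816]
tool_rot: [0.661, 3.071, 0.001]
contact_force: [-0.7, 4.8, 3.3]
opening: 0.0091
grip_force: 20.4
```

```bash
python3 go.py
```

```text
t 27.25 pos [0.4922 0.2771 0.0816] yaw 155.7 open 0.0091 F [-0.7  4.8  3.3] grip 20.4 q5 -0.77
```

Call:
{"api": "send_rows", "payload": {"rows": [[0.7,[0,0.15,-0.2],0],[0.7,[-0.08,0,-0.34],0],[0.7,[-0.08,0,-0.34],0],[0.7,[0,0,0],0]]}}

```text
t: 27.75
tool_pos: [0.494, 0.2771, 0.0904]
tool_rot: [-0.662, -3.071, 0.001]
contact_force: [0.1, -0.5, -1.0]
opening: 0.0093
grip_force: 20.0
```

```bash
cat > st.py <<'E'
from h import *
# heights of rim corners regions and lower stack edge in the top view cloud
im=ctrl.get_image("side"); Q=cloud(im).reshape(-1,3); c=np.array([.600,.227]); a=np.radians(-60.5); X=np.array([np.cos(a),np.sin(a)]);Y=np.array([-X[1],X[0]])
x=(Q[:,:2]-c)@X; y=(Q[:,:2]-c)@Y; dg=.806*x+.591*y
def fit(Q,x,y,k,nm):
    z=Q[:,2]; 
    A=np.c_[x[k],y[k],np.ones(k.sum())]; r=np.linalg.lstsq(A,z[k],rcond=None)[0]; res=z[k]-A@r; m=abs(res)<.006; r=np.linalg.lstsq(A[m],z[k][m],rcond=None)[0]
    print(nm,k.sum(),"slope deg x,y",np.degrees(r[:2]).round(1),"along diag",np.degrees(r[0]*.806+r[1]*.591).round(1),"z at far corner",(r@[.06,.04,1]).round(4),"center",r[2].round(4))
k=(abs(x)<.06)&(abs(y)<.042)&(Q[:,2]>.03)&(Q[:,2]<.12); fit(Q,x,y,k,"tray floor")
# wall of stack facing camera: outline lower edges
w=(Q[:,2]>.008)&(Q[:,2]<.038)&(abs(x)<.1)&(abs(y)<.09); print("stack wall pts",w.sum(),"x98",np.percentile(x[w],[50,98]).round(4),"y2",np.percentile(y[w],[2,50]).round(4))
o=ctrl.get_obs(); print("tcp",np.round(o["tool_pos"],4),"F",np.round(o["contact_force"],1),o["grip_force"])
E
python3 st.py
python3 - <<'E'
import re;s=open('st.py').read().replace('im=ctrl.get_image("side")','im=np.load("side0.npy",allow_pickle=True).item()');exec(s)
E
```

```text
tray floor 432 slope deg x,y [-2.5 -3. ] along diag -3.8 z at far corner 0.0446 center 0.0493
stack wall pts 285 x98 [0.0562 0.0782] y2 [-0.0539 -0.0481]
tcp [0.4941 0.2772 0.0904] F [-0.5 -1.7  0. ] 20.009166598320007
tray floor 418 slope deg x,y [-0.4 -2.1] along diag -1.5 z at far corner 0.0442 center 0.0461
stack wall pts 283 x98 [0.0621 0.0782] y2 [-0.0531 -0.0473]
tcp [0.4941 0.2772 0.0904] F [-0.5 -1.7  0. ] 20.009166598320007
```

Call:
{"api": "send_rows", "payload": {"rows": [[0.7,[-0.08,0,-0.34],0],[0.7,[-0.09,0,-0.34],0],[0.7,[-0.1,0,-0.33],0],[0.7,[-0.1,0,-0.33],0],[0.7,[-0.1,0,-0.33],0],[0.7,[-0.1,0,-0.33],0],[0.7,[0,0,0],0]]}}

```text
t: 28.68
tool_pos: [0.4998, 0.2752, 0.1107]
tool_rot: [0.661, 3.07, 0.001]
contact_force: [0.4, 0.3, -0.0]
opening: 0.0094
grip_force: 20.0
```

```bash
python3 st.py
```

```text
tray floor 557 slope deg x,y [-5.5 -1.2] along diag -5.2 z at far corner 0.0562 center 0.0629
stack wall pts 272 x98 [0.062  0.0784] y2 [-0.0538 -0.0483]
tcp [0.4996 0.2752 0.1104] F [ 0.3 -0.4  0.4] 19.950904548168182
```

```bash
cat > co.py <<'E'
from h import *
o=ctrl.get_obs(); print("t",round(o["t"],2),"tcp",np.round(o["tool_pos"],4),"F",np.round(o["contact_force"],1))
c=np.array([.600,.227]); a=np.radians(-60.5); X=np.array([np.cos(a),np.sin(a)]);Y=np.array([-X[1],X[0]])
for nm,im in(("ini",np.load("side0.npy",allow_pickle=True).item()),("side",ctrl.get_image("side")),("iniT",np.load("top0.npy",allow_pickle=True).item()),("top",ctrl.get_image("top"))):
    Q=cloud(im).reshape(-1,3); 
    for sx,sy in((-1,-1),(-1,1),(1,-1),(1,1)):
        q=Q[np.hypot(*(Q[:,:2]-(c+sx*.068*X+sy*.048*Y)).T)<.011]; q=q[q[:,2]<.16]
        print(nm,(sx,sy),len(q),"z",np.percentile(q[:,2],[50,90]).round(4) if len(q)>3 else "")
E
python3 co.py
```

```text
t 28.73 tcp [0.4996 0.2752 0.1104] F [ 0.3 -0.4  0.4]
ini (-1, -1) 82 z [0.0564 0.0849]
ini (-1, 1) 18 z [0.0568 0.0598]
ini (1, -1) 90 z [0.0334 0.0577]
ini (1, 1) 62 z [0.0379 0.0577]
side (-1, -1) 94 z [0.0804 0.1149]
side (-1, 1) 14 z [0.0765 0.0804]
side (1, -1) 97 z [0.0333 0.0713]
side (1, 1) 61 z [0.0428 0.067 ]
iniT (-1, -1) 58 z [0.0537 0.0903]
iniT (-1, 1) 36 z [0.0578 0.0609]
iniT (1, -1) 52 z [0.0449 0.0608]
iniT (1, 1) 33 z [0.0583 0.0628]
top (-1, -1) 11 z [0.0179 0.0501]
top (-1, 1) 0 z 
top (1, -1) 58 z [0.052 0.075]
top (1, 1) 36 z [0.0671 0.0705]
```

Call:
{"api": "send_rows", "payload": {"rows": [[0.7,[-0.08,0,-0.4],0],[0.7,[-0.05,0,-0.4],0],[0.7,[0,0,-0.6],0],[0.7,[0,0,-0.8],0],[0.7,[0,0,-1],0],[0.7,[0,0,-1],0],[0.7,[0,0,0],0]], "newtons": 30}}

```text
t: 29.7
tool_pos: [0.5013, 0.2748, 0.1537]
tool_rot: [0.661, 3.069, 0.002]
contact_force: [0.1, 0.3, -0.5]
opening: 0.0087
grip_force: 32.1
```

```bash
python3 co.py | grep -v ini
python3 - <<'E'
from h import *
s=ctrl.get_image("side")
cv2.imwrite("pics/c7.png",cv2.resize(s["frame"][110:230,250:410],(640,480))[...,::-1])
E
```

```text
t 29.7 tcp [0.5013 0.2748 0.1537] F [ 0.1  0.3 -0.5]
side (-1, -1) 97 z [0.1268 0.1559]
side (-1, 1) 10 z [0.1209 0.1225]
side (1, -1) 100 z [0.0316 0.1142]
side (1, 1) 72 z [0.046  0.1107]
top (-1, -1) 14 z [0.0431 0.0525]
top (-1, 1) 0 z 
top (1, -1) 72 z [0.0513 0.1181]
top (1, 1) 40 z [0.1103 0.1131]
```

View pics/c7.png

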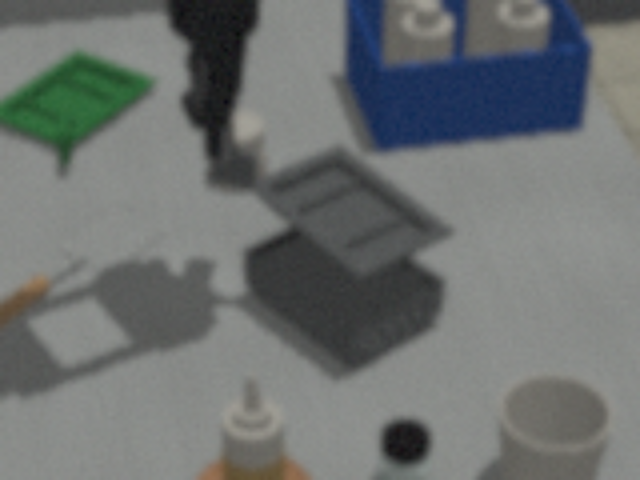

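The tray is free, held with the tab side about 6° high: its rim spans (265,190)–(450,232) in the crop. The rest of the stack stays in place at (345,300). I'll raise it and carry it to the plate.

Call:
{"api": "send_rows", "payload": {"rows": [[0.7,[0,0,-1],0],[0.7,[0,0,-2],0],[0.7,[0,0,-2.5],0],[0.7,[0,0,-2.5],0],[0.7,[0,0,-1.5],0],[0.7,[0,0,0],3],[0.7,[0,0,0],3.3],[0.7,[0,0,0],0]], "newtons": 60}}

```text
t: 30.85
tool_pos: [0.5004, 0.2745, 0.2474]
tool_rot: [0.828, 3.03, 0.0]
contact_force: [0.5, -0.2, -1.5]
opening: 0.0082
grip_force: 51.0
```

```bash
python3 go.py .467 -.186 .25 149.4
```

```text
t 30.85 pos [0.5004 0.2745 0.2474] yaw 149.4 open 0.0082 F [ 0.5 -0.2 -1.5] grip 51.0 q5 -0.67
shift cm [-20.55 -41.34  -0.26] turn 0.0
```

Call:
{"api": "send_rows", "payload": {"rows": [[0.7,[-0.7,-1.4,0],0],[0.7,[-1.3,-2.6,0],0],[0.7,[-1.6,-3.2,0],0],[0.7,[-1.6,-3.2,0],0],[0.7,[-1.6,-3.2,0],0],[0.7,[-1.6,-3.2,0],0],[0.7,[-1.6,-3.2,0],0],[0.7,[-1.6,-3.2,0],0],[0.7,[-1.6,-3.2,0],0],[0.7,[-1.6,-3.2,0],0]]}}

```text
t: 32.1
tool_pos: [0.4763, -0.0574, 0.2471]
tool_rot: [0.829, 3.03, -0.001]
contact_force: [1.0, 0.1, -0.5]
opening: 0.008
grip_force: 51.0
```

Call:
{"api": "send_rows", "payload": {"rows": [[0.7,[-1.6,-3.2,0],0],[0.7,[-1.6,-3.2,0],0],[0.7,[-1.3,-2.6,0],0],[0.7,[-0.8,-1.6,0],0],[0.7,[-0.3,-0.7,0],0],[0.7,[0,0,0],0],[0.7,[0,0,0],0]]}}

```text
t: 32.98
tool_pos: [0.4678, -0.1807, 0.247]
tool_rot: [-0.828, -3.03, -0.0]
contact_force: [-0.1, 0.6, -0.4]
opening: 0.0082
grip_force: 51.1
```

```bash
python3 go.py .467 -.186 .25 149.4
cat > lv.py <<'E'
from h import *; from scipy.spatial.transform import Rotation as R
o=ctrl.get_obs(); p=np.array(o["tool_pos"]); X=-R.from_rotvec(o["tool_rot"]).as_matrix()[:2,0]; c=p[:2]+.119*X; Y=np.array([-X[1],X[0]])
for nm in("side","top"):
    Q=cloud(ctrl.get_image(nm)).reshape(-1,3); u=(Q[:,:2]-c)@X; v=(Q[:,:2]-c)@Y
    k=(np.hypot(u,v)<.042)&(abs(Q[:,2]-p[2]+.033)<.03)
    if k.sum()<30: print(nm,"few",k.sum()); continue
    u,v,z=u[k],v[k],Q[k,2]; A=np.c_[u,v,np.ones(len(u))]
    m=np.ones(len(u),bool)
    for _ in range(4): r=np.linalg.lstsq(A[m],z[m],rcond=None)[0]; m=abs(z-A@r)<.004
    print(nm,m.sum(),"slope deg away-from-tab",np.degrees(r[0]).round(1),"sideways",np.degrees(r[1]).round(1),"floor z",r[2].round(4),"c",c.round(4))
    k=(Q[:,2]>p[2]-.075)&(Q[:,2]<p[2]+.005)&(np.hypot(*(Q[:,:2]-c).T)<.1)
    rr=Q[k][:,:2]; rr=rr[(rr-c)@X>-.088]; print("  rim rect",cv2.minAreaRect((rr*1000).astype(np.float32)))
E
python3 lv.py
```

```text
t 32.98 pos [ 0.4678 -0.1807  0.247 ] yaw 149.4 open 0.0082 F [-0.1  0.6 -0.4] grip 51.1 q5 -1.55
shift cm [-0.21 -0.5  -0.3 ] turn 0.0
side 552 slope deg away-from-tab -5.7 sideways 0.1 floor z 0.1982 c [ 0.5702 -0.2412]
  rim rect ((568.6820678710938, -241.5203094482422), (112.65531921386719, 152.58319091796875), 22.6534366607666)
top 78 slope deg away-from-tab -6.7 sideways 2.5 floor z 0.1976 c [ 0.5702 -0.2412]
  rim rect ((583.629638671875, -232.95281982421875), (78.60318756103516, 150.6382598876953), 24.168230056762695)
```

Call:
{"api": "send_rows", "payload": {"rows": [[0.7,[-0.2,-0.5,1.5],0],[0.7,[0,0,3],0],[0.7,[0,0,3],0],[0.7,[0,0,3],0],[0.7,[0,0,3],0],[0.7,[0,0,2],0],[0.7,[0,0,1],0],[0.7,[0,0,0.5],0],[0.7,[0,0,0],0]], "newtons": 20}}

```text
t: 34.2
tool_pos: [0.4671, -0.1868, 0.0772]
tool_rot: [0.829, 3.03, -0.0]
contact_force: [0.8, -0.0, -0.4]
opening: 0.008
grip_force: 51.1
```

```bash
python3 go.py .467 -.186 .052 149.4; python3 lv.py
```

```text
t 34.2 pos [ 0.4671 -0.1868  0.0772] yaw 149.4 open 0.008 F [ 0.8 -0.  -0.4] grip 51.1 q5 -1.57
shift cm [0.05 0.07 2.52] turn -0.0
side 502 slope deg away-from-tab -6.0 sideways 0.5 floor z 0.0284 c [ 0.5695 -0.2474]
  rim rect ((574.5191040039062, -257.4328308105469), (199.12811279296875, 177.1261444091797), 25.902530670166016)
top 90 slope deg away-from-tab -3.2 sideways 1.2 floor z 0.0291 c [ 0.5695 -0.2474]
  rim rect ((598.8995971679688, -242.18545532226562), (138.9177703857422, 196.81625366210938), 9.873137474060059)
```

Call:
{"api": "send_rows", "payload": {"rows": [[0.7,[0,0,0.6],0],[0.7,[0.05,0,0.4],0],[0.7,[0.07,0,0.4],0],[0.7,[0.07,0,0.3],0],[0.7,[0.07,0,0.3],0],[0.7,[0,0,0],0]]}}

```text
t: 35.05
tool_pos: [0.4647, -0.1855, 0.057]
tool_rot: [0.829, 3.03, -0.0]
contact_force: [-1.2, 0.8, 1.6]
opening: 0.008
grip_force: 51.3
```

```bash
python3 go.py; python3 lv.py
```

```text
t 35.05 pos [ 0.4647 -0.1855  0.057 ] yaw 149.4 open 0.008 F [-1.2  0.8  1.6] grip 51.3 q5 -1.56
side 466 slope deg away-from-tab -1.3 sideways 0.1 floor z 0.017 c [ 0.5671 -0.2461]
  rim rect ((572.2199096679688, -249.24581909179688), (199.37240600585938, 187.9034423828125), 59.40006637573242)
top 122 slope deg away-from-tab -1.5 sideways -1.2 floor z 0.0188 c [ 0.5671 -0.2461]
  rim rect ((594.1098022460938, -242.16012573242188), (143.80494689941406, 198.79483032226562), 8.272250175476074)
```

Call:
{"api": "send_rows", "payload": {"rows": [[0.7,[0.05,0,0.3],0],[0.7,[0,0,0.2],0],[0.7,[0,0,0],0]]}}

```text
t: 35.52
tool_pos: [0.4642, -0.1851, 0.0519]
tool_rot: [-0.829, -3.03, -0.0]
contact_force: [-1.3, 1.1, 2.2]
opening: 0.0079
grip_force: 51.1
```

```bash
python3 go.py; python3 lv.py
```

```text
t 35.52 pos [ 0.4642 -0.1851  0.0519] yaw 149.4 open 0.0079 F [-1.3  1.1  2.2] grip 51.1 q5 -1.56
side 454 slope deg away-from-tab -0.2 sideways 0.0 floor z 0.0152 c [ 0.5666 -0.2457]
  rim rect ((571.595947265625, -248.4416961669922), (198.39027404785156, 187.28167724609375), 59.40718078613281)
top 139 slope deg away-from-tab -1.8 sideways -2.3 floor z 0.0174 c [ 0.5666 -0.2457]
  rim rect ((594.735595703125, -242.8920135498047), (143.2178955078125, 199.58349609375), 5.6042680740356445)
```

Call:
{"api": "send_rows", "payload": {"rows": [[0.7,[0.02,0,0.15],0],[0.7,[0,0,0.1],0],[0.7,[0,0,0],0]]}}

```text
t: 36.0
tool_pos: [0.464, -0.185, 0.0515]
tool_rot: [-0.829, -3.028, -0.0]
contact_force: [-9.1, 5.3, 16.3]
opening: 0.0078
grip_force: 52.8
```

Call:
{"api": "send_rows", "payload": {"rows": [[0.5,[0,0,0],0],[0.5,[0,0,0],0],[0.5,[0,0,0],0]], "newtons": 100}}

```text
t: 36.38
tool_pos: [0.464, -0.185, 0.0516]
tool_rot: [-0.829, -3.029, -0.0]
contact_force: [-8.4, 4.8, 16.8]
opening: 0.007
grip_force: 85.8
```

```bash
python3 go.py; python3 lv.py
```

```text
t 36.38 pos [ 0.464  -0.185   0.0516] yaw 149.4 open 0.007 F [-8.4  4.8 16.8] grip 85.8 q5 -1.56
side 463 slope deg away-from-tab -0.1 sideways -0.3 floor z 0.0155 c [ 0.5664 -0.2456]
  rim rect ((571.3856201171875, -248.817138671875), (199.47218322753906, 187.6982421875), 58.48611068725586)
top 130 slope deg away-from-tab -1.9 sideways -0.7 floor z 0.018 c [ 0.5664 -0.2456]
  rim rect ((594.4160766601562, -242.6339111328125), (142.0057830810547, 199.2740020751953), 5.894028663635254)
```

Call:
{"api": "send_rows", "payload": {"rows": [[0.5,[0,0,-0.5],0],[0.5,[0,0,-0.5],0],[0.5,[0,0,-1.5],0],[0.5,[0,0,-2.5],0],[0.5,[0,0,-2.8],0],[0.5,[0,0,-2.8],0],[0.5,[0,0,-2.5],0],[0.5,[0,0,-1.5],0],[0.5,[0,0,-0.9],0],[0.5,[0,0,0],0]]}}

```text
t: 37.72
tool_pos: [0.464, -0.1851, 0.2046]
tool_rot: [0.829, 3.03, -0.0]
contact_force: [0.7, 0.6, -0.8]
opening: 0.0068
grip_force: 84.0
```

```bash
python3 lv.py; python3 go.py .466 -.187 .2016 149.4
python3 - <<'E'
from h import *
s=ctrl.get_image("side"); save(s,"fin.png")
E
```

```text
side 527 slope deg away-from-tab -2.9 sideways 0.3 floor z 0.1618 c [ 0.5664 -0.2457]
  rim rect ((565.7298583984375, -248.2467041015625), (112.55455780029297, 153.0367889404297), 23.60061264038086)
top 83 slope deg away-from-tab -3.1 sideways 0.1 floor z 0.1618 c [ 0.5664 -0.2457]
  rim rect ((574.36962890625, -243.18234252929688), (94.11136627197266, 154.28256225585938), 19.903793334960938)
t 37.83 pos [ 0.4635 -0.1848  0.2034] yaw 149.4 open 0.0066 F [ 0.7 -0.7 -0.7] grip 84.0 q5 -1.56
shift cm [-0.33 -0.07  0.18] turn -0.0
```

View pics/fin.png

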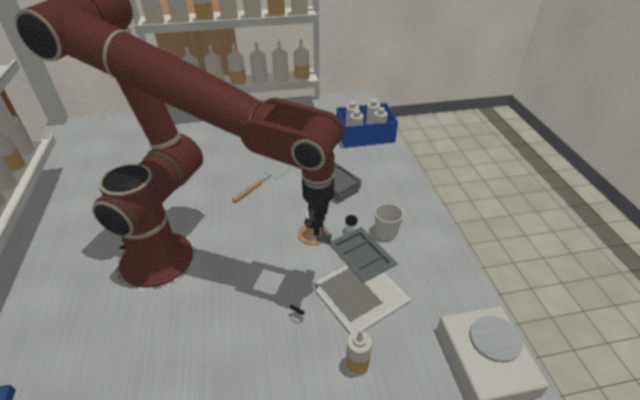

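The tray is above the plate, but it drooped about 3° on lift-off because I hold only the tip of the fin. I'll set it back flat on the plate, regrip deeper on the tab, and lift again.

Call:
{"api": "send_rows", "payload": {"rows": [[0.5,[-0.3,-0.1,1.5],0],[0.5,[0,0,3],0],[0.5,[0,0,3],0],[0.5,[0,0,3],0],[0.5,[0,0,2.5],0],[0.5,[0,0,1],0],[0.5,[0,0,0.7],0],[0.5,[0,0,0.3],0],[0.5,[0,0,0],0]]}}

```text
t: 39.0
tool_pos: [0.4667, -0.1878, 0.0553]
tool_rot: [0.829, 3.029, -0.001]
contact_force: [-1.1, -0.2, 0.9]
opening: 0.0067
grip_force: 84.2
```

```bash
python3 go.py; python3 lv.py
```

```text
t 39.0 pos [ 0.4667 -0.1878  0.0553] yaw 149.4 open 0.0067 F [-1.1 -0.2  0.9] grip 84.2 q5 -1.57
side 475 slope deg away-from-tab -0.7 sideways -0.1 floor z 0.0165 c [ 0.5691 -0.2484]
  rim rect ((574.1578369140625, -251.3436279296875), (198.19009399414062, 187.60360717773438), 59.404319763183594)
top 122 slope deg away-from-tab -1.6 sideways -2.8 floor z 0.0187 c [ 0.5691 -0.2484]
  rim rect ((597.0967407226562, -245.74761962890625), (141.1986541748047, 199.56954956054688), 5.76656436920166)
```

Call:
{"api": "send_rows", "payload": {"rows": [[0.5,[0,0,0.35],0],[0.5,[0,0,0],0],[1.1,[0,0,0],0],[1.5,[0,0,0],0],[2.2,[0,0,0],0],[2.5,[0,0,0],0],[2.5,[-0.6,0,0.4],0],[2.5,[0,0,0.9],0],[2.5,[0,0,0.6],0],[2.5,[0,0,0],0]], "newtons": 60}}

```text
t: 40.35
tool_pos: [0.4705, -0.1901, 0.0309]
tool_rot: [-0.829, -3.028, -0.001]
contact_force: [0.2, -0.7, -0.4]
opening: 0.025
grip_force: 0.0
```

```bash
python3 go.py; python3 lv.py
```

```text
t 40.35 pos [ 0.4705 -0.1901  0.0309] yaw 149.4 open 0.025 F [ 0.2 -0.7 -0.4] grip 0.0 q5 -1.57
side 481 slope deg away-from-tab -0.1 sideways 0.2 floor z 0.0152 c [ 0.5729 -0.2507]
  rim rect ((578.0285034179688, -253.429931640625), (198.2803955078125, 186.88723754882812), 59.28534698486328)
top 145 slope deg away-from-tab 2.0 sideways 0.5 floor z 0.0154 c [ 0.5729 -0.2507]
  rim rect ((598.7218017578125, -246.98573303222656), (147.7259979248047, 197.7788848876953), 6.986936092376709)
```

Call:
{"api": "send_rows", "payload": {"rows": [[1.8,[0,0,0],0],[1.3,[0,0,0],0],[1.0,[0,0,0],0],[0.7,[0,0,0],0],[0.4,[0,0,0],0],[0.4,[0,0,0],0],[0.4,[0,0,0],0]], "newtons": 100}}

```text
t: 41.32
tool_pos: [0.4714, -0.1906, 0.0324]
tool_rot: [0.829, 3.03, -0.0]
contact_force: [-3.3, 1.3, 5.5]
opening: 0.0083
grip_force: 97.6
```

Call:
{"api": "send_rows", "payload": {"rows": [[0.4,[0,0,-0.3],0],[0.4,[0,0,-0.7],0],[0.4,[0,0,-1.5],0],[0.4,[0,0,-2.5],0],[0.4,[0,0,-2.8],0],[0.4,[0,0,-2.8],0],[0.4,[0,0,-2.2],0],[0.4,[0,0,-1.4],0],[0.4,[0,0,-0.8],0],[0.4,[0,0,0],0]]}}

```text
t: 42.58
tool_pos: [0.4713, -0.1905, 0.1823]
tool_rot: [0.829, 3.03, -0.0]
contact_force: [0.4, -0.3, -0.6]
opening: 0.0082
grip_force: 97.5
```

```bash
python3 go.py; python3 lv.py
```

```text
t 42.58 pos [ 0.4713 -0.1905  0.1823] yaw 149.4 open 0.0082 F [ 0.4 -0.3 -0.6] grip 97.5 q5 -1.57
side 541 slope deg away-from-tab 0.1 sideways 0.1 floor z 0.1649 c [ 0.5738 -0.2511]
  rim rect ((571.2879638671875, -251.34849548339844), (111.8362045288086, 153.96212768554688), 23.364526748657227)
top 102 slope deg away-from-tab 1.4 sideways 0.8 floor z 0.1636 c [ 0.5738 -0.2511]
  rim rect ((573.8892822265625, -248.56771850585938), (103.81071472167969, 154.03851318359375), 20.87340545654297)
```

Run:
```python
from h import *
Q=cloud(ctrl.get_image("top")).reshape(-1,3); q=Q[np.hypot(Q[:,0]-.482,Q[:,1]-.01)<.03]; print("bottle top z",np.nanmax(q[:,2]).round(3))
print(ctrl.finish_job())
```

```text
bottle top z 0.134
the job is handed in; nothing more can be done
None
```

The job is handed in. The bottle stands released on the mat, about 2 mm off centre. I peeled the tray tab corner first and the stack stayed put; the tray is held level about 15 cm above the plate, roughly centred, after being set down once on the plate to correct a 3° droop and regrip it.

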